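# Clear the parts cases and hold the hidden bolt head against the nut driver

### The job

The nut driver on the assembly fixture is turning the nut, but the bolt just turns round with it, and two closed parts cases have been left lying across the gap behind the blue bracket. Stack the two cases squarely on the white-lidded case that stands on the bench, making one column of three, then reach down into the gap, grip the bolt's hex head firmly so that it stops turning, and finish while still holding it. Leave the small things lying about on the bench where they are.

Things in the scene. Friction and masses are not known exactly. Their poses are not given: they have to be found in the camera images.
- fixture: assembly fixture fixed to the bench: base plate 210 (x) x 385 (y) x 12 mm. Origin on the bench below the centre of the bolt head, z up, y along the bolt. To -y of the gap a blue folded bracket, web 180 mm long in x and 6 mm thick, its top flange turned 30 mm towards -y; to +y a grey housing with flat dark lid, 180 x 100 mm. Both have flat tops 105 mm above the bench
- gap_mouth (a point): centre of the gap's mouth, between the tops of bracket and housing, 105 mm above the bench, straight above the bolt head; axes as the fixture. The gap is 50 mm wide (y, from -25 to 25 mm), 180 mm long (x), open above and at both ends, 93 mm deep down to the base plate
- driver (a point): middle of the fixed nut driver (42 mm diameter, level, along fixture y, in a black stand) at -y of the bracket; its axis is 75 mm up, it reaches 255 mm from the bolt head and stays below 105 mm. Its socket turns the nut slowly all the time; a canister 44 mm across, 78 mm high, is fixed beside it at the bracket
- bolt_head (a point): steel hex head in the gap, 24 mm across flats, 28 mm over corners, 12 mm thick. Origin at its centre: 75 mm above the bench, 30 mm below the gap's mouth, midway across it (19 mm free on each side). Its y axis is the bolt axis, level, across the gap; two of its flats face its own +x and -x. A fixed brass sleeve, 20 mm across, lies between head and bracket
- bolt (a joint): angle of the bolt about its y axis (rad). It grows by about 0.2 rad/s, dragged round with the nut by about 0.2 N m, until held. At multiples of 1.047 two flats stand upright, facing along the gap (fixture +x and -x). It gives way slowly, against a stiff drag, when squeezed; it may be stopped at any angle
- case_white: closed plastic parts case, white with a white lid, 110 (x) x 60 (y) x 38 (z) mm, about 0.2 kg, standing flat on the bench beside the fixture: the foot of the column. Origin at the centre of its underside, x along its length
- case_red: closed parts case, white with a red lid, same size and axes as the white one, plain flat top and underside; at the start it lies across the gap above the bolt head, on bracket and housing (underside 105 mm above the bench)
- case_grey: closed parts case, white with a grey lid, same size and axes; at the start it lies flat on top of the red-lidded case (underside 143 mm above the bench), a little askew
- canister: bystander: spare aluminium canister with four small ears, 44 mm diameter (58 mm over ears), 66 mm tall, standing upright; origin at the centre of its underside
- tape: bystander: yellow tape ring lying flat, 110 mm diameter, 24 mm tall; origin at the centre of its underside
- cap: bystander: round aluminium cap lying flat, 48 mm diameter, 9 mm tall; origin at the centre of its underside
- tweezers: bystander: steel tweezers lying flat, 130 mm along their x, 8 mm tall; origin at the middle of the underside
There are look-alikes about, which are no part of the job. Leave any turquoise look-alike of the case_red alone. Leave any yellow look-alike of the case_grey alone.

How it is judged:
By the outcome, as a careful person would: the job done as asked, in the order asked, and still so for the second after the job is handed in, while the arm keeps its last pose, push and grip.
It also fails if it takes over 64 s, if anything falls off the work surface, if the arm or the gripper's body presses on something with over 40 N, if the wrist force passes 120 N, or if a joint passes its speed limit or range.

### The arm

A 6-joint arm with a two-finger parallel gripper is mounted at the origin on the work surface. World frame = base frame: x ahead of the robot, y to its left, z up, the work surface at z = 0. Lengths are in mm, angles in rad, forces in N, time in s.
With the tool pointing down it reaches from about 350 to 875 mm from the base axis. Payload 4.2 kg.
Tool frame: the origin (TCP) lies at the very end of the fingers, on their centre line; the grasp point (between the pads) lies 19 mm behind it; z points along the fingers, y is the line along which they close (so a half turn about z gives the same grasp; the last joint's range is limited). The gripper opens to 85 mm and grips with 20 to 120 N. Pads are 22 mm wide; open, the fingers measure 114 mm over their backs; the gripper's body (76 mm by 85 mm) begins 54 mm behind the grasp point. The pads swing forward as they close: fully open they stand 13 mm farther back than shut.
Start: joints at [1.58, 0.385, 0.008, 0, -1.194, -0.259], TCP at [154.475, 605.588, 231.312] pointing down, gripper open.
Joint ranges: [-3.14, 3.14], [-1.21, 2.06], [-1.07, 1.41], [-3.16, 2.05], [-2.99, -0.16], [-3.1, 3.1]. Speed limits (rad/s): [2.79, 2.79, 3.14, 3.14, 3.14, 3.14].

### API

Orientations are given as a unit quaternion [x, y, z, w].
In Python, from bench import arm gives the robot as it stands.
- The arm moves only by the tool servo_tool, never from a script. Its argument "rows" is a list that holds one entry, the list of rows, each a list of 7 numbers: the finger opening in mm, from 0 to 85.4, then the shift along the tool's x, y, z in mm, then the turn, a rotation vector about the tool's x, y, z in rad. A call has 1 to 10 rows; each row is the pose to reach, as a shift and turn from the pose commanded when the call began, along the tool's axes at that moment; what a row does not reach only later rows make up. A row lasts 1/8 s, in which the tool goes at most 62.5 mm and 10.7 degrees, less where a joint would pass 70% of its speed; a pose out of reach is approached as far as the arm can. A call with a gripper value outside its range is refused whole. The fingers move at their own pace and stop on an object; the grip force is fixed at half the most. Time passes only in rows, so rows that repeat a pose let the fingers close. It gives the time, the measured TCP pose, the force, the opening and the grip force at its end, in the units of the state.
- arm.read_state(): the state, without advancing time (a new reading comes with each control period).
- arm.get_image(name): name is "scene" or "side" or "wrist"; returns the picture (480x640x3 uint8, red, green, blue); there is no depth.
- arm.camera_params(name): a dict with "intrinsics" (3x3 intrinsics, pixels), "R" (3x3) and "t" (3): a world point X has camera coordinates R X + t. Camera axes: x right, y down, z forward; pixel columns grow to the right and rows downward; lengths in mm; the calibration is good to about 2 mm. The wrist camera is an equidistant fisheye: a pixel r from the principal point sees the ray r / f radians off the axis. A picture is of the moment at which its call begins: read the wrist's pose just before it. camera_params takes no time and is no camera call; for the wrist camera it gives the pose at the moment of the call.
- arm.job_done(): hands the job in; it is judged then, once.
The state is a dict: "clock": time; "joints": joint angles; "joint_vel": joint speeds; "joint_efforts": joint torques, N m; "position": TCP position; "ee_rot": TCP orientation; "contact_force": force on the tool from outside, world axes, zero at the start; "wrist_torque": the same for the moment, N m; "gripper_width": finger opening in mm; "grasp_force": force on a finger pad.
Only numpy, scipy, OpenCV 4.12 (cv2) and the standard library are available. Lean on these libraries where they do the work, as an engineer would, in place of code of your own. Each camera call takes 0.05 s, during which the arm holds its last target. There are 200 camera calls.

## Working session

There is one attempt and no reset: what is moved stays moved. The work goes in short steps, Python scripts to look and compute and a tool call to move; the robot and the scene stay as the last step left them, time stands still between calls to the robot, and variables do not carry over. Pictures are saved under pics/ and viewed, at most 10 in all, crops included, and the job is handed in when it is done.

Besides the shell and the picture viewer there is one more tool, called after "Call:" as name([rows], argument=value, ...), one row to a line, values as JSON. servo_tool: Moves the arm, as the interface text tells. Its arguments: {"type":"object","properties":{"rows":{"type":"array"}},"required":["rows"]}

```bash
ls; mkdir -p pics; python3 - <<'E'
from bench import arm
import cv2, numpy as np
print(arm.read_state())
for n in ["scene","side","wrist"]:
    p=arm.camera_params(n); print(n,np.round(p["intrinsics"],1).tolist(),np.round(p["R"],4).tolist(),np.round(p["t"],1).tolist())
    cv2.imwrite(f"pics/{n}0.png",arm.get_image(n)[:,:,::-1])
E
```

```text
pics
{'clock': 0.0, 'joints': array([ 1.57960279e+00,  3.85575012e-01,  6.61040349e-03, -5.15636949e-04,
       -1.19401409e+00, -2.58626169e-01]), 'joint_vel': array([ 2.14232307e-03, -1.16564913e-03, -7.63173263e-05,  5.99959145e-04,
        3.36440282e-04,  6.93533530e-04]), 'joint_efforts': array([ 3.77306324e-04, -3.92284799e+01,  1.88399041e+01,  4.18596670e+00,
       -4.51592627e-03,  9.28195590e-06]), 'position': array([154.33512814, 605.02931979, 230.20195166]), 'ee_rot': array([ 9.92196428e-01, -1.24679592e-01, -9.20156189e-05,  1.11339265e-03]), 'contact_force': array([0.57457924, 0.22285422, 0.13330691]), 'wrist_torque': array([ 0.075335  , -0.03622375, -0.02943578]), 'grasp_force': 0.0, 'gripper_width': 85.27482800840001}
scene [[499.3, 0.0, 327.1], [0.0, 499.3, 237.6], [0.0, 0.0, 1.0]] [[0.7328, 0.6804, 0.0026], [0.5429, -0.5824, -0.605], [-0.4101, 0.4448, -0.7962]] [-476.2, -153.3, 1297.2]
side [[470.7, 0.0, 320.1], [0.0, 470.7, 238.1], [0.0, 0.0, 1.0]] [[0.9684, -0.2493, 0.0121], [-0.1661, -0.68, -0.7142], [0.1863, 0.6896, -0.6999]] [-495.8, 220.3, 794.2]
wrist [[371.6, 0.0, 320.8], [0.0, 371.6, 244.3], [0.0, 0.0, 1.0]] [[-0.2476, -0.9688, 0.003], [-0.9183, 0.2357, 0.3182], [-0.309, 0.076, -0.948]] [624.4, -42.6, 381.8]
```

View pics/scene0.png

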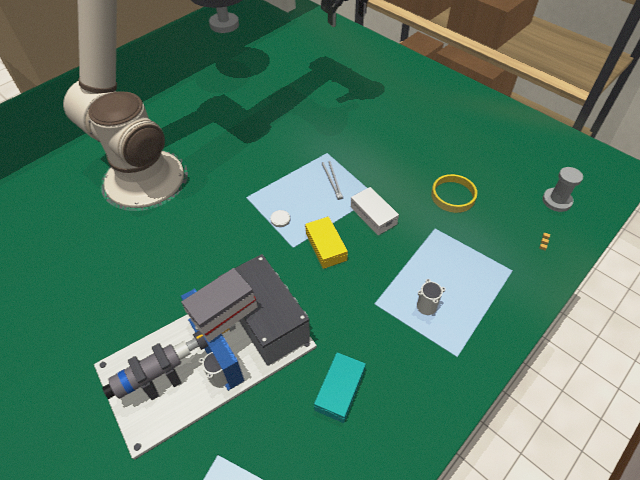

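View pics/side0.png

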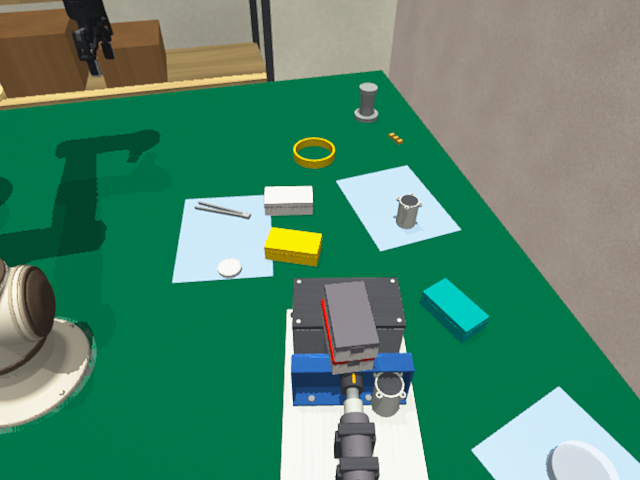

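The scene picture shows the red/grey stack at (220,305) on the fixture and the white-lidded case at (375,210). The look-alikes are yellow at (326,242) and turquoise at (340,386). In the side view, the stack is at (350,320), white at (289,200), yellow at (293,245) and turquoise at (455,307). I choose the grey-on-red stack across the gap and the white case near the tweezers, and check them in a close crop.

```bash
python3 - <<'E'
import cv2, numpy as np
s=cv2.imread("pics/scene0.png"); d=cv2.imread("pics/side0.png")
def crop(im,x,y,w,h,k):
    c=cv2.resize(im[y:y+h,x:x+w],None,fx=k,fy=k,interpolation=cv2.INTER_CUBIC)
    for i in range(0,w,10):
        cv2.line(c,(i*k,0),(i*k,6 if (x+i)%50 else 14),(0,255,255),1)
        if (x+i)%50==0: cv2.putText(c,str(x+i),(i*k+2,24),0,.4,(0,255,255),1)
    for j in range(0,h,10):
        cv2.line(c,(0,j*k),(6 if (y+j)%50 else 14,j*k),(0,255,255),1)
        if (y+j)%50==0: cv2.putText(c,str(y+j),(16,j*k+4),0,.4,(0,255,255),1)
    return c
a=np.hstack([crop(s,170,250,150,120,5)])
b=np.hstack([crop(d,280,270,140,150,4)])
w1=crop(s,340,180,70,60,5); w2=crop(d,255,180,70,50,5)
cv2.imwrite("pics/c1.png",a)
H=600; out=np.zeros((600,560+240+0,3),np.uint8); 
out[:600,:560]=b[:600]; 
cv2.imwrite("pics/c2.png",out[:,:560])
o=np.zeros((300,700,3),np.uint8); o[:300,:350]=w1; o[:250,350:]=w2; cv2.imwrite("pics/c3.png",o)
E
```

```text
(no output)
```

View pics/c1.png

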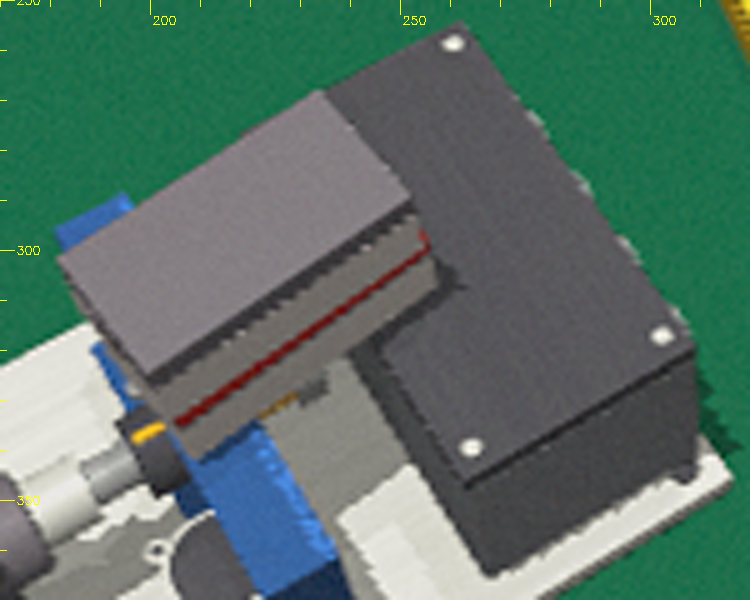

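View pics/c2.png

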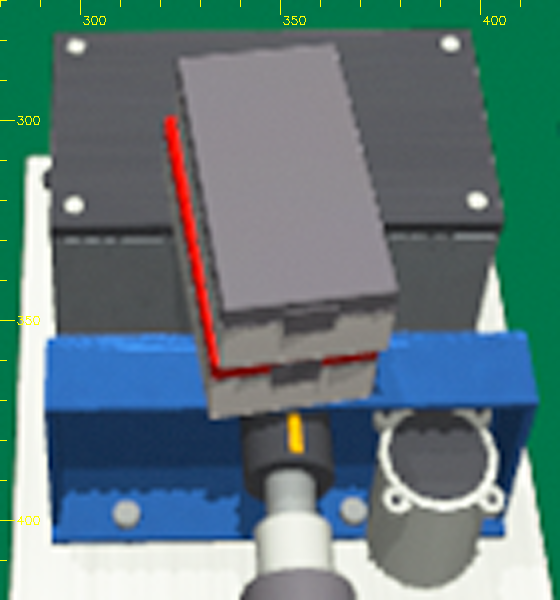

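View pics/c3.png

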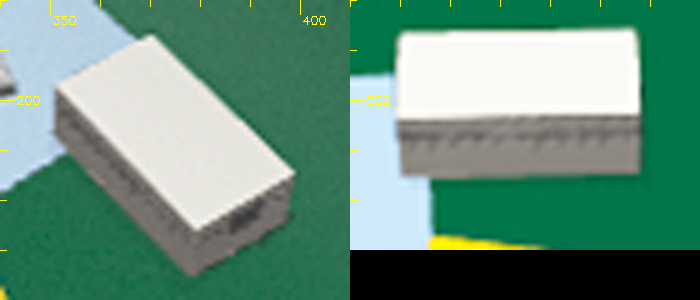

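```bash
cat > h.py <<'E'
from bench import arm
import numpy as np
from scipy.optimize import least_squares
from scipy.spatial.transform import Rotation as Ro
C={n:arm.camera_params(n) for n in ("scene","side")}
def proj(n,X):
    c=C[n]; q=X@np.asarray(c["R"]).T+c["t"]; q=q@np.asarray(c["intrinsics"]).T; return q[:,:2]/q[:,2:]
def fit(obs,guess,zfree=False):
    # obs: (cam, local xyz, px)
    def f(p):
        r=[]
        c,s=np.cos(p[2]),np.sin(p[2])
        for n,l,u in obs:
            X=np.array([[p[0]+c*l[0]-s*l[1],p[1]+s*l[0]+c*l[1],l[2]+(p[3] if zfree else 0)]])
            r+=list(proj(n,X)[0]-u)
        return r
    g=list(guess)+([0] if zfree else [])
    S=least_squares(f,g,x_scale=[10,10,.1]+([10] if zfree else []),loss="soft_l1"); return np.round(S.x,3),np.round(np.array(f(S.x)),1)
E
python3 - <<'E'
from h import *
a,b=55,30
def box(sc,sd,z): 
    return [(n,(k[0]*a,k[1]*b,z+k[2]*38),u) for n,L in (("scene",sc),("side",sd)) for k,u in L]
# side-view naming: local x away for the stack (x=+ away), y=+ left
L,R=1,-1
grey=box([((-1,1,1),(181.4,302)),((1,1,1),(234.4,268)),((1,-1,1),(252.6,289.6)),((-1,-1,1),(200,325.4))],
 [((1,1,1),(324.5,285)),((1,-1,1),(364,281.2)),((-1,-1,1),(379.2,343)),((-1,1,1),(336,348))],143)
red=box([((-1,-1,0),(210.6,342)),((1,-1,0),(258,307))],[((-1,1,0),(332.8,374.5)),((-1,-1,0),(373.2,368.8)),((1,1,1),(321.3,299.2)),((-1,1,1),(333.2,363))],105)
# white: local x right in side view, y away
wh=box([((-1,-1,1),(351,197.6)),((-1,1,1),(370.6,187)),((1,1,1),(399,214.6)),((1,-1,1),(379.2,225.8)),((-1,-1,0),(350.6,206.6)),((1,-1,0),(378.4,235.2)),((1,1,0),(398,223.4))],
 [((-1,1,1),(264.4,186.4)),((1,1,1),(312.2,185.8)),((1,-1,1),(313,203.2)),((-1,-1,1),(264.2,204.2)),((-1,-1,0),(265.2,215.4)),((1,-1,0),(312.8,214.6))],0)
fx=[("scene",(-90,125,105),(262.4,254.4)),("scene",(90,125,105),(309,320)),("scene",(90,25,105),(263.6,347.4)),
("side",(-90,125,105),(293,278.8)),("side",(90,125,105),(397.5,277.5)),("side",(90,25,105),(405.8,323.8)),("side",(-90,25,105),(292,325)),
("side",(-90,-25,105),(291.8,355)),("side",(90,-25,105),(411.2,353.2))]
for n,o,g in (("grey",grey,[400,200,1.6]),("red",red,[400,200,1.6]),("white",wh,[400,600,0]),("fixture",fx,[500,300,0])):
  for y0 in (0,):
    for zf in (0,1):
      p,r=fit(o,g,zf); print(n,p,r.tolist())
E
```

```text
grey [ 517.489 -144.244    1.448] [-1.4, -0.1, -1.3, 0.1, -0.7, 0.1, -1.9, 0.3, 0.1, -1.6, 0.2, -1.5, 1.0, -0.8, -0.2, -1.1]
grey [ 517.378 -142.432    1.449   -4.392] [0.0, 0.5, -0.3, 0.7, 0.3, 0.7, -0.5, 0.8, -0.4, -0.6, -0.5, -0.5, 0.2, -0.1, -0.7, -0.4]
red [ 514.621 -140.083    1.486] [-2.0, 1.1, -0.9, 0.2, 0.0, 0.0, 0.1, -0.2, -0.9, -0.9, 0.5, -2.5]
red [ 514.854 -138.104    1.491   -4.165] [-0.5, 1.5, 0.1, 0.6, -0.1, 0.3, -0.3, -0.1, -1.2, -0.1, 0.4, -2.1]
white [ 5.16596e+02  3.09177e+02 -2.01000e-01] [-0.6, -0.4, -0.8, -0.3, -0.0, -0.0, 0.0, 0.4, -0.8, 0.9, -0.5, 0.9, -0.8, 1.3, 0.5, -0.9, -0.1, -1.3, 0.1, -2.2, -0.2, -2.1, -0.0, -0.5, 0.3, -0.9]
white [ 5.16025e+02  3.12089e+02 -2.02000e-01 -4.27000e+00] [0.0, -0.0, -0.3, 0.1, 0.3, 0.4, 0.4, 0.7, -0.2, 1.2, -0.1, 1.2, -0.5, 1.6, 0.2, -0.2, -0.6, -0.6, -0.5, -1.5, -0.6, -1.4, -0.4, 0.0, -0.3, -0.3]
fixture [ 5.22708e+02 -1.40885e+02 -2.30000e-01] [-1.2, -0.2, -0.4, -0.6, -1.8, -0.3, 0.3, -1.4, 0.3, -1.1, 0.8, 0.8, 0.1, 0.9, -0.3, -1.1, 0.5, -0.8]
fixture [ 5.23152e+02 -1.38828e+02 -2.28000e-01 -4.43600e+00] [-0.3, 0.5, 0.6, -0.2, -0.4, 0.1, 0.3, -0.6, -0.4, -0.4, 0.2, 1.3, 0.2, 1.5, -0.2, -0.6, -0.1, -0.6]
```

View pics/wrist0.png

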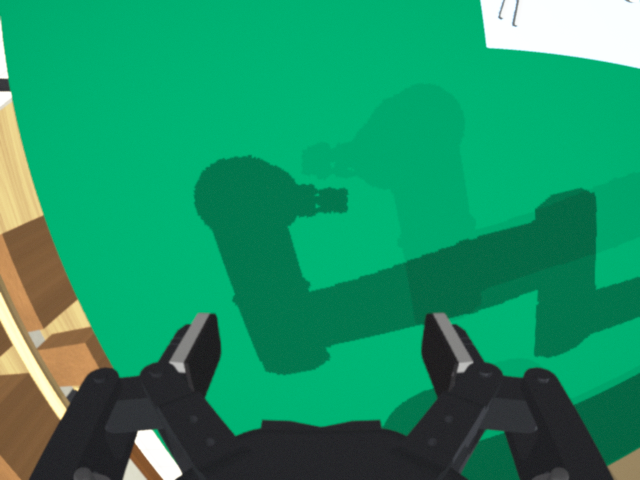

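The wrist view shows bare bench with the fingertips at (205,330) and (440,330). The fits are consistent with the known sizes: grey (517,-144), red (515,-140), white (517,309) and fixture (523,-141, yaw -0.23). Next I move over the stack for a closer look.

```bash
cat >> h.py <<'E'
def plan(p,yaw,st=None):
    "tool down, tool y at world angle yaw -> shift, rotvec in present tool axes"
    s=st or arm.read_state(); R=Ro.from_quat(s["ee_rot"])
    y=np.array([np.cos(yaw),np.sin(yaw),0]); z=np.array([0,0,-1.]); T=Ro.from_matrix(np.c_[np.cross(y,z),y,z])
    ya=R.as_matrix()[:,1]
    print("clock %.2f pos %s yaw %.3f w %.1f F %s g %.1f"%(s["clock"],np.round(s["position"],1),np.arctan2(ya[1],ya[0]),s["gripper_width"],np.round(s["contact_force"],1),s["grasp_force"]))
    print("shift",np.round(R.inv().apply(np.array(p)-s["position"]),1),"rot",np.round((R.inv()*T).as_rotvec(),3))
E
python3 -c "
from h import *
plan((505,-143,270),-0.123-np.pi)"
```

```text
clock 0.15 pos [154.4 605.2 230.5] yaw -1.821 w 85.7 F [1.  0.2 0. ] g 0.0
shift [524.8 638.3 -38.4] rot [ 1.000e-03 -1.000e-03  1.444e+00]
```

Call:
servo_tool([
  [[85,525,638,-38,0,0,1.444],[85,525,638,-38,0,0,1.444],[85,525,638,-38,0,0,1.444],[85,525,638,-38,0,0,1.444],[85,525,638,-38,0,0,1.444],[85,525,638,-38,0,0,1.444],[85,525,638,-38,0,0,1.444],[85,525,638,-38,0,0,1.444],[85,525,638,-38,0,0,1.444],[85,525,638,-38,0,0,1.444]],
])

```text
clock: 1.4
position: [420.1, 38.4, 260.4]
ee_rot: [-0.662, 0.749, -0.0, 0.001]
contact_force: [1.7, 1.1, 0.0]
gripper_width: 84.9
grasp_force: 0.0
```

```bash
python3 -c "
from h import *
plan((505,-143,270),-0.123-np.pi)"
```

```text
clock 1.40 pos [420.1  38.4 260.4] yaw 3.019 w 84.9 F [1.7 1.1 0. ] g 0.0
shift [ 169.7 -106.5   -9.6] rot [-0.001  0.001  0.   ]
```

Call:
servo_tool([
  [[85,165,-104,-10,0,0,0],[85,165,-104,-10,0,0,0],[85,165,-104,-10,0,0,0],[85,165,-104,-10,0,0,0],[85,165,-104,-10,0,0,0],[85,165,-104,-10,0,0,0]],
])

```text
clock: 2.15
position: [502.1, -135.1, 270.0]
ee_rot: [-0.663, 0.749, 0.0, 0.0]
contact_force: [0.2, -0.2, -0.3]
gripper_width: 84.8
grasp_force: 0.0
```

```bash
python3 - <<'E'
from h import *
import cv2,json
plan((517.5,-144,147),-0.123-np.pi)
p=arm.camera_params("wrist"); im=arm.get_image("wrist"); cv2.imwrite("pics/w1.png",im[:,:,::-1])
json.dump({k:np.asarray(p[k]).tolist() for k in("intrinsics","R","t")},open("w1.json","w"))
E
```

```text
clock 2.15 pos [ 502.1 -135.1  270. ] yaw 3.020 w 84.8 F [ 0.2 -0.2 -0.3] g 0.0
shift [  7.  -16.4 123. ] rot [0.    0.    0.001]
```

View pics/w1.png

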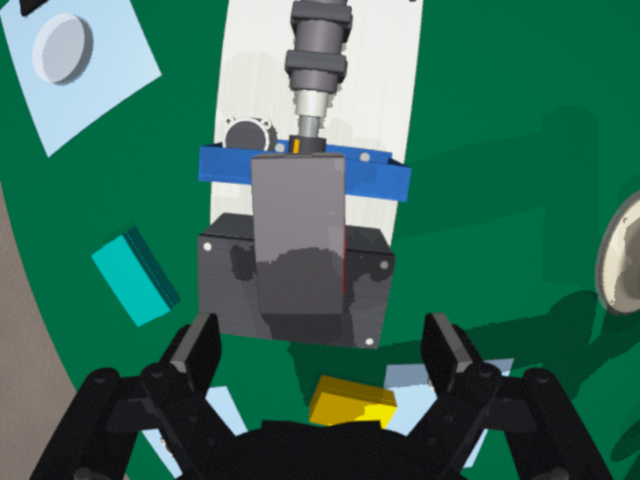

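The wrist view shows the grey lid with corners at about (251,158), (344,154), (345,314) and (259,314). The housing lid is below it at (198,235) to (378,349). I check these against the fits.

```bash
cat >> h.py <<'E'
import json
def wproj(c,X):
    q=np.asarray(X)@np.array(c["R"]).T+np.array(c["t"]); K=np.array(c["intrinsics"])
    r=np.hypot(q[:,0],q[:,1]); th=np.arctan2(r,q[:,2])
    return np.c_[K[0,2]+K[0,0]*th*q[:,0]/r, K[1,2]+K[1,1]*th*q[:,1]/r]
def wfit(c,L,U,g):
    L=np.array(L,float);U=np.array(U,float)
    def f(p):
        k,s=np.cos(p[2]),np.sin(p[2])
        return (wproj(c,np.c_[p[0]+k*L[:,0]-s*L[:,1],p[1]+s*L[:,0]+k*L[:,1],L[:,2]])-U).ravel()
    S=least_squares(f,g,x_scale=[10,10,.1]); return np.round(S.x,3),np.round(f(S.x),1)
E
python3 - <<'E'
from h import *
c=json.load(open("w1.json"))
print(wfit(c,[(-55,-30,181),(-55,30,181),(55,30,181),(55,-30,181)],[(251,158),(344,154),(345,314),(259,314)],[517,-144,1.45]))
print(wfit(c,[(90,25,105),(-90,25,105),(90,125,105),(-90,125,105)],[(198,235),(395,254),(198,334),(378,349)],[522,-140,-.23]))
E
```

```text
(array([ 514.961, -142.98 ,    1.462]), array([-1.5, -0.4,  1.1,  1.4, -0.9, -0.9,  1.4, -0.4]))
(array([ 5.21604e+02, -1.38760e+02, -2.19000e-01]), array([-1.6,  1.7,  0.4,  1.2,  1.7, -2.9, -0.3, -0.8]))
```

Call:
servo_tool([
  [[85,6,-13,60,0,0,-0.005],[85,6,-13,60,0,0,-0.005],[85,6,-13,60,0,0,-0.005]],
])

```text
clock: 2.58
position: [515.5, -143.1, 211.8]
ee_rot: [-0.665, 0.747, -0.001, 0.0]
contact_force: [-0.8, 0.2, 0.9]
gripper_width: 84.8
grasp_force: 0.0
```

```bash
python3 -c "
from h import *
plan((516,-143.5,147),-0.12-np.pi)"
```

```text
clock 2.58 pos [ 515.5 -143.1  211.8] yaw 3.025 w 84.8 F [-0.8  0.2  0.9] g 0.0
shift [ 0.3 -0.4 64.8] rot [-0.002 -0.001  0.004]
```

Call:
servo_tool([
  [[85,0,-0.5,50,0,0,0],[85,0,-0.5,63,0,0,0],[85,0,-0.5,63,0,0,0],[50,0,-0.5,63,0,0,0],[50,0,-0.5,63,0,0,0],[50,0,-0.5,63,0,0,0],[50,0,-0.5,63,0,0,0],[50,0,-0.5,63,0,0,0]],
])

```text
clock: 3.58
position: [516.8, -143.8, 149.3]
ee_rot: [-0.664, 0.747, -0.002, 0.001]
contact_force: [-0.2, 1.8, 6.4]
gripper_width: 59.1
grasp_force: 67.1
```

Call:
servo_tool([
  [[50,0,0,-15,0,0,0],[50,0,0,-40,0,0,0],[50,0,0,-70,0,0,0],[50,0,0,-70,0,0,0]],
])

```text
clock: 4.08
position: [516.7, -143.9, 219.9]
ee_rot: [-0.664, 0.748, -0.002, 0.002]
contact_force: [0.1, -0.3, -2.3]
gripper_width: 59.2
grasp_force: 66.5
```

```bash
python3 -c "
from h import *
plan((389,336,215),1.37-np.pi)"
```

```text
clock 4.08 pos [ 516.7 -143.9  219.9] yaw 3.024 w 59.2 F [ 0.1 -0.3 -2.3] g 66.5
shift [-461.6  183.3    4.1] rot [-0.005 -0.004 -1.488]
```

Call:
servo_tool([
  [[50,-461.6,183.3,4,-0.005,-0.004,-1.488],[50,-461.6,183.3,4,-0.005,-0.004,-1.488],[50,-461.6,183.3,4,-0.005,-0.004,-1.488],[50,-461.6,183.3,4,-0.005,-0.004,-1.488],[50,-461.6,183.3,4,-0.005,-0.004,-1.488],[50,-461.6,183.3,4,-0.005,-0.004,-1.488],[50,-461.6,183.3,4,-0.005,-0.004,-1.488],[50,-461.6,183.3,4,-0.005,-0.004,-1.488],[50,-461.6,183.3,4,-0.005,-0.004,-1.488],[50,-461.6,183.3,4,-0.005,-0.004,-1.488]],
])

```text
clock: 5.32
position: [386.9, 335.6, 211.9]
ee_rot: [0.995, -0.1, -0.004, 0.001]
contact_force: [0.0, 0.1, -1.1]
gripper_width: 58.6
grasp_force: 66.4
```

```bash
python3 - <<'E'
from h import *
import cv2
plan((516.3,310.5,90),1.37-np.pi)
p=arm.camera_params("wrist"); im=arm.get_image("wrist"); 
json.dump({k:np.asarray(p[k]).tolist() for k in("intrinsics","R","t")},open("w2.json","w"))
cv2.imwrite("pics/w2.png",cv2.resize(im[120:420,170:490,::-1],None,fx=2,fy=2,interpolation=cv2.INTER_CUBIC))
E
```

```text
clock 5.33 pos [386.9 335.6 211.9] yaw -1.772 w 58.6 F [ 0.   0.1 -1.1] g 66.4
shift [132.7  -1.6 120.9] rot [ 0.003  0.007 -0.   ]
```

View pics/w2.png

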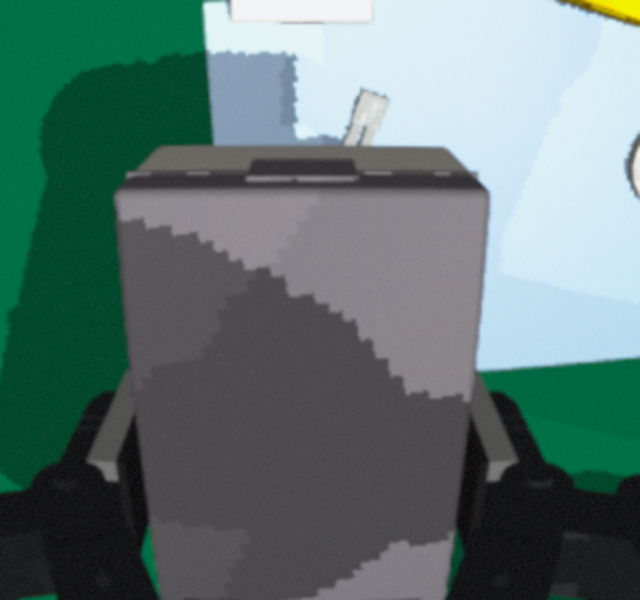

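The grey case hangs straight between the fingers, with its far lid edge at crop (118,190)–(488,190). The white case's near end is just visible at crop (231–372, 22). I refine the white case by segmentation, plus the held offset.

```bash
cat >> h.py <<'E'
def unproj(c,u,z):
    K=np.array(c["intrinsics"]);R=np.array(c["R"]);t=np.array(c["t"])
    a,b=(u[0]-K[0,2])/K[0,0],(u[1]-K[1,2])/K[1,1]; th=np.hypot(a,b)
    d=R.T@np.array([a/th*np.sin(th),b/th*np.sin(th),np.cos(th)]); o=-R.T@t
    return o+d*(z-o[2])/d[2]
def totool(X):
    s=arm.read_state(); return np.round(Ro.from_quat(s["ee_rot"]).inv().apply(X-s["position"]),1)
E
python3 - <<'E'
from h import *
import cv2
c=json.load(open("w2.json"))
for u in ((229,215),(414,215)): print("grey corner in tool",totool(unproj(c,u,arm.read_state()["position"][2]+31.7)))
p=arm.camera_params("wrist"); im=arm.get_image("wrist").astype(int)
cv2.imwrite("w3.png",im[:,:,::-1])
m=((im.min(2)>215)&(im.max(2)-im.min(2)<14)).astype(np.uint8)
n,l,st,ce=cv2.connectedComponentsWithStats(m)
for i in np.argsort(-st[1:,4])[:4]+1:
    print(st[i],ce[i].round(1)); k,_=cv2.findContours((l==i).astype(np.uint8),0,1); k=max(k,key=cv2.contourArea)
    print(cv2.approxPolyDP(k,4,True)[:,0].tolist())
print(im[90:140:3,320].tolist())
X=[(516+a*np.cos(-.2)-b*np.sin(-.2),310+a*np.sin(-.2)+b*np.cos(-.2),38) for a,b in((-55,-30),(-55,30),(55,30),(55,-30))]
print("expect",wproj(p,X).round(0).tolist())
E
```

```text
grey corner in tool [ 53.5 -29.9 -32.2]
grey corner in tool [ 53.4  28.1 -32. ]
[ 285    7   72  125 8706] [320.4  69.1]
[[287, 8], [286, 131], [355, 131], [355, 9]]
[ 487  182   38   44 1276] [505.3 203.4]
[[511, 182], [495, 187], [487, 201], [490, 217], [501, 225], [515, 221], [523, 208], [522, 192]]
[599  94  41  25 394] [620.5 107.4]
[[599, 95], [599, 106], [639, 118], [639, 108], [616, 100], [606, 105]]
[353 171   8  13  54] [356.6 177.1]
[[360, 172], [353, 183]]
[[242, 243, 245], [242, 243, 245], [243, 244, 246], [243, 244, 246], [243, 244, 246], [242, 244, 246], [243, 244, 246], [243, 244, 246], [243, 244, 246], [242, 244, 246], [243, 243, 246], [243, 244, 246], [243, 244, 246], [243, 243, 245], [205, 217, 220], [231, 244, 246], [229, 243, 246]]
expect [[355.0, 129.0], [284.0, 129.0], [283.0, 5.0], [355.0, 4.0]][ WARN:0@0.756] global loadsave.cpp:1063 imwrite_ Unsupported depth image for selected encoder is fallbacked to CV_8U.
```

```bash
python3 - <<'E'
from h import *
p=arm.camera_params("wrist")
print(wfit(p,[(-55,-30,38),(-55,30,38),(55,30,38),(55,-30,38)],[(356,131.5),(285,131.5),(286,7.5),(356,7.5)],[516,310,-.2]))
plan((516.3,310.5,80),1.37-np.pi)
E
```

```text
(array([ 5.13773e+02,  3.09074e+02, -2.06000e-01]), array([ 0.1,  0.4, -0. ,  0.2, -0.8, -0.5,  0.7, -0.2]))
clock 5.42 pos [387.6 335.  212.5] yaw -1.773 w 59.3 F [ 0.2  0.8 -1.8] g 66.4
shift [131.9  -2.2 131.7] rot [ 0.002  0.006 -0.002]
```

Call:
servo_tool([
  [[50,131.5,-1,20,0.002,0.006,-0.002],[50,131.5,-1,20,0.002,0.006,-0.002],[50,131.5,-1,100,0.002,0.006,-0.002],[50,131.5,-1,140,0.002,0.006,-0.002],[50,131.5,-1,150,0.002,0.006,-0.002],[50,131.5,-1,150,0.002,0.006,-0.002],[50,131.5,-1,150,0.002,0.006,-0.002]],
])

```text
clock: 6.3
position: [517.4, 312.4, 65.5]
ee_rot: [0.995, -0.099, 0.002, -0.003]
contact_force: [0.3, -0.4, -1.6]
gripper_width: 59.2
grasp_force: 66.2
```

```bash
python3 -c "
from h import *
plan((515.5,309.2,45.3),1.3675-np.pi)"
```

```text
clock 6.30 pos [517.4 312.4  65.5] yaw -1.769 w 59.2 F [ 0.3 -0.4 -1.6] g 66.2
shift [-1.3  3.6 20.1] rot [-0.006 -0.004  0.005]
```

Call:
servo_tool([
  [[50,-1,3,8,-0.004,-0.004,0.005],[50,-1,3,14,-0.004,-0.004,0.005],[50,-1,3,14,-0.004,-0.004,0.005],[50,-1,3,14,-0.004,-0.004,0.005]],
])

```text
clock: 6.8
position: [514.3, 308.4, 48.3]
ee_rot: [0.995, -0.102, -0.002, 0.001]
contact_force: [-0.3, -0.8, -1.7]
gripper_width: 59.0
grasp_force: 66.2
```

```bash
python3 -c "
from h import *
plan((515.5,309.2,44.8),1.3675-np.pi)"
```

```text
clock 6.80 pos [514.3 308.4  48.3] yaw -1.774 w 59.0 F [-0.3 -0.8 -1.7] g 66.2
shift [ 1.  -1.1  3.5] rot [ 0.003  0.004 -0.   ]
```

Call:
servo_tool([
  [[50,1,-1,2,0.002,0.003,0],[50,1,-1,3.5,0.002,0.003,0],[50,1,-1,4,0.002,0.003,0],[50,1,-1,4,0.002,0.003,0]],
])

```text
clock: 7.3
position: [515.4, 309.1, 44.4]
ee_rot: [0.995, -0.102, -0.0, 0.0]
contact_force: [0.6, -0.3, 0.1]
gripper_width: 59.2
grasp_force: 66.6
```

Contact is just beginning (force -1.7 → 0.1). I release and rise.

Call:
servo_tool([
  [[50,0,0,0.7,0,0,0],[85,0,0,0.7,0,0,0],[85,0,0,0.7,0,0,0],[85,0,0,0.7,0,0,0],[85,0,0,0,0,0,0],[85,0,0,-60,0,0,0],[85,0,0,-120,0,0,0],[85,0,0,-180,0,0,0],[85,0,0,-180,0,0,0],[85,0,0,-180,0,0,0]],
])

```text
clock: 8.55
position: [515.1, 309.0, 224.0]
ee_rot: [0.995, -0.102, -0.001, 0.0]
contact_force: [0.3, 0.8, -1.2]
gripper_width: 85.0
grasp_force: 0.0
```

```bash
python3 - <<'E'
from h import *
import cv2
plan((510,-120,250),-0.08-np.pi)
for n in("scene","side"): cv2.imwrite(f"{n}1.png",arm.get_image(n)[:,:,::-1])
d=cv2.imread("side1.png");s=cv2.imread("scene1.png")
a=cv2.resize(s[160:260,330:430],None,fx=4,fy=4,interpolation=cv2.INTER_CUBIC)
b=cv2.resize(d[150:250,240:340],None,fx=4,fy=4,interpolation=cv2.INTER_CUBIC)
r=np.hstack([cv2.resize(s[250:350,175:275],(400,200)) if 0 else np.hstack([a,b])])
a2=cv2.resize(s[285:335,190:290],(400,200),interpolation=cv2.INTER_CUBIC);b2=cv2.resize(d[285:335,300:400],(400,200),interpolation=cv2.INTER_CUBIC)
cv2.imwrite("pics/s1.png",np.vstack([r,np.hstack([a2,b2])]))
E
```

```text
clock 8.55 pos [515.1 309.  224. ] yaw -1.775 w 85.0 F [ 0.3  0.8 -1.2] g 0.0
shift [ 81.9 421.1 -25.9] rot [2.000e-03 1.000e-03 1.447e+00]
```

View pics/s1.png

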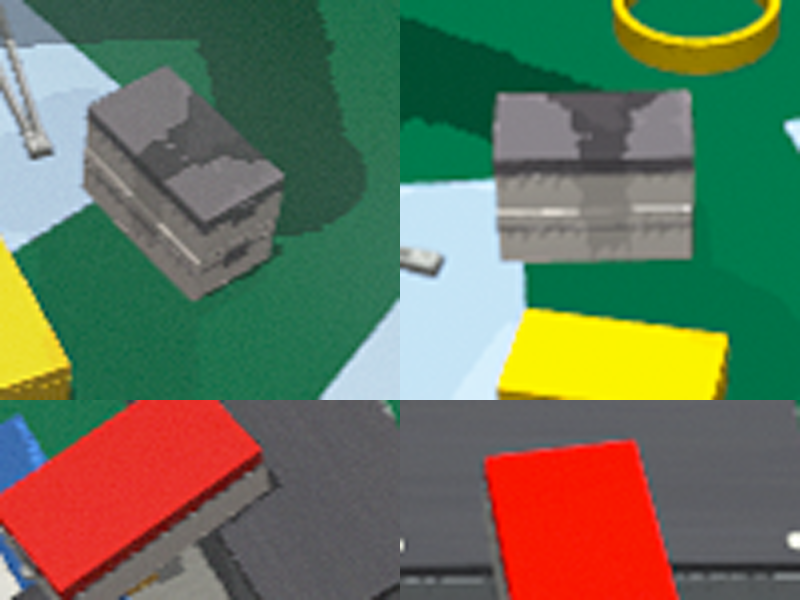

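The picture shows grey sitting squarely on white: scene crop (88,102)–(285,177), side crop (496,93)–(694,163). Red is now clear on the fixture. I fit both.

```bash
python3 - <<'E'
from h import *
import cv2
L=[(-55,-30),(-55,30),(55,30),(55,-30)]
P=[(352,185.5),(372,176.5),(401.2,204.2),(381.5,217.2)];Q=[(264,190.8),(264,173.2),(312.5,172.5),(313.5,189.5)]
o=[("scene",(*l,76),u) for l,u in zip(L,P)]+[("side",(*l,76),u) for l,u in zip(L,Q)]
print("grey",fit(o,[515,310,-.2])[0])
o=[]
L4=np.array([(-55,30),(55,30),(55,-30),(-55,-30)])
g=(515,-140,1.49); k,s=np.cos(g[2]),np.sin(g[2])
for n in("scene","side"):
    im=cv2.imread(n+"1.png").astype(int); m=((im[...,2]>190)&(im[...,1]<90)).astype(np.uint8)
    c=max(cv2.findContours(m,0,1)[0],key=cv2.contourArea); q=cv2.approxPolyDP(c,4,True)[:,0]
    print(n,q.tolist())
    E=proj(n,np.c_[g[0]+k*L4[:,0]-s*L4[:,1],g[1]+s*L4[:,0]+k*L4[:,1],[143]*4]); print(E.round(0).tolist())
    for l,e in zip(L4,E): o.append((n,(*l,143),q[np.argmin(((q-e)**2).sum(1))]))
print("red",fit(o,g))
E
```

```text
grey [ 5.18145e+02  3.07682e+02 -2.05000e-01]
scene [[236, 277], [188, 310], [205, 332], [254, 297]]
[[186.0, 311.0], [236.0, 277.0], [255.0, 297.0], [205.0, 334.0]]
side [[358, 295], [321, 300], [334, 361], [374, 355]]
[[334.0, 360.0], [321.0, 298.0], [358.0, 293.0], [376.0, 354.0]]
red (array([ 514.009, -140.237,    1.477]), array([-2.4,  0.8, -0.4, -0.4,  0.6,  0.2, -1. ,  1.4, -1.1, -0.5, -0.6,
       -1.7,  0.3, -1.2,  1.1, -0.1]))
```

Call:
servo_tool([
  [[85,82,421,-30,0,0,1.447],[85,82,421,-30,0,0,1.447],[85,82,421,-30,0,0,1.447],[85,82,421,-30,0,0,1.447],[85,82,421,-30,0,0,1.447],[85,82,421,-30,0,0,1.447],[85,82,421,-30,0,0,1.447],[85,82,421,-30,0,0,1.447],[85,82,421,-30,0,0,1.447],[85,82,421,-30,0,0,1.447]],
])

```text
clock: 9.9
position: [510.5, -119.2, 253.7]
ee_rot: [-0.679, 0.734, 0.001, -0.001]
contact_force: [0.1, 0.3, 0.8]
gripper_width: 85.0
grasp_force: 0.0
```

```bash
python3 - <<'E'
from h import *
import cv2
p=arm.camera_params("wrist"); plan((514.5,-140,180),1.478-np.pi*1.5)
im=arm.get_image("wrist"); cv2.imwrite("w4.png",im[:,:,::-1]); im=im.astype(int)
m=((im[...,0]>120)&(im[...,1]<70)).astype(np.uint8)
c=max(cv2.findContours(m,0,1)[0],key=cv2.contourArea); q=cv2.approxPolyDP(c,4,True)[:,0]; print(q.tolist())
L4=np.array([(-55,30),(55,30),(55,-30),(-55,-30)]); g=(515,-140,1.48); k,s=np.cos(g[2]),np.sin(g[2])
E=wproj(p,np.c_[g[0]+k*L4[:,0]-s*L4[:,1],g[1]+s*L4[:,0]+k*L4[:,1],[143]*4]); print(E.round(0).tolist())
print(wfit(p,np.c_[L4,[143]*4],[q[np.argmin(((q-e)**2).sum(1))] for e in E],g))
E
```

```text
clock 9.90 pos [ 510.5 -119.2  253.7] yaw 3.064 w 85.0 F [0.1 0.3 0.8] g 0.0
shift [20.3 -5.8 73.7] rot [ 0.003 -0.001  0.015]
[[273, 135], [275, 282], [350, 284], [359, 137]]
[[356.0, 134.0], [351.0, 284.0], [271.0, 283.0], [268.0, 133.0]]
(array([ 513.02 , -138.824,    1.466]), array([ 1.3, -1. ,  2.3,  1.5, -2.3,  1.4, -1.3, -1.2]))
```

Call:
servo_tool([
  [[85,20,-5,30,0.002,-0.001,0.02],[85,20,-5,80,0.002,-0.001,0.02],[85,20,-5,80,0.002,-0.001,0.02],[85,20,-5,80,0.002,-0.001,0.02]],
])

```text
clock: 10.45
position: [515.4, -139.7, 176.3]
ee_rot: [-0.672, 0.741, -0.002, 0.001]
contact_force: [0.2, -0.1, -0.5]
gripper_width: 84.9
grasp_force: 0.0
```

```bash
python3 -c "
from h import *
plan((513.8,-139.6,111.5),1.473-np.pi*1.5)"
```

```text
clock 10.45 pos [ 515.4 -139.7  176.3] yaw 3.044 w 84.9 F [ 0.2 -0.1 -0.5] g 0.0
shift [-0.   1.8 64.8] rot [-0.004 -0.001  0.   ]
```

Call:
servo_tool([
  [[85,0,1.5,40,-0.003,-0.001,0],[85,0,1.5,60,-0.003,-0.001,0],[85,0,1.5,63,-0.003,-0.001,0],[85,0,1.5,63,-0.003,-0.001,0],[50,0,1.5,63,-0.003,-0.001,0],[50,0,1.5,63,-0.003,-0.001,0],[50,0,1.5,63,-0.003,-0.001,0],[50,0,1.5,63,-0.003,-0.001,0]],
])

```text
clock: 11.45
position: [513.6, -139.9, 113.2]
ee_rot: [-0.671, 0.741, 0.0, 0.001]
contact_force: [-0.6, 0.5, 6.3]
gripper_width: 59.2
grasp_force: 67.1
```

Call:
servo_tool([
  [[50,0,0,-15,0,0,0],[50,0,0,-50,0,0,0],[50,0,0,-100,0,0,0],[50,0,0,-105,0,0,0],[50,0,0,-105,0,0,0]],
])

```text
clock: 12.08
position: [512.2, -139.9, 216.5]
ee_rot: [-0.671, 0.742, 0.001, 0.0]
contact_force: [-0.7, 0.2, -1.8]
gripper_width: 59.2
grasp_force: 66.4
```

```bash
python3 -c "
from h import *
plan((389,336,218),1.3665-np.pi)"
```

```text
clock 12.07 pos [ 512.2 -139.9  216.5] yaw 3.041 w 59.2 F [-0.7  0.2 -1.8] g 66.4
shift [-4.611e+02  1.703e+02 -2.000e-01] rot [ 0.     0.003 -1.467]
```

Call:
servo_tool([
  [[50,-461,170,0,0,0.003,-1.467],[50,-461,170,0,0,0.003,-1.467],[50,-461,170,0,0,0.003,-1.467],[50,-461,170,0,0,0.003,-1.467],[50,-461,170,0,0,0.003,-1.467],[50,-461,170,0,0,0.003,-1.467],[50,-461,170,0,0,0.003,-1.467],[50,-461,170,0,0,0.003,-1.467],[50,-461,170,0,0,0.003,-1.467],[50,-461,170,0,0,0.003,-1.467]],
])

```text
clock: 13.32
position: [388.8, 334.8, 215.6]
ee_rot: [0.995, -0.102, -0.001, 0.002]
contact_force: [-0.3, -0.8, -1.8]
gripper_width: 59.0
grasp_force: 66.3
```

```bash
python3 - <<'E'
from h import *
import cv2
plan((516,308.7,110),1.3665-np.pi)
p=arm.camera_params("wrist"); s=arm.read_state(); im=arm.get_image("wrist"); cv2.imwrite("w5.png",im[:,:,::-1]); im=im.astype(int)
m=((im[...,0]>90)&(im[...,1]<60)&(im[...,2]<60)).astype(np.uint8)
c=max(cv2.findContours(m,0,1)[0],key=cv2.contourArea); q=cv2.approxPolyDP(c,4,True)[:,0]; print(q.tolist())
z=s["position"][2]-8.2+38
for u in q: print(u,totool(unproj(p,u,z)))
L4=np.array([(-55,-30),(-55,30),(55,30),(55,-30)]); g=(516,308.7,-.205); k,sn=np.cos(g[2]),np.sin(g[2])
W=np.c_[g[0]+k*L4[:,0]-sn*L4[:,1],g[1]+sn*L4[:,0]+k*L4[:,1],[76]*4]
print(wproj(p,W).round(1).tolist())
# grey/paper profile: columns across row 60-110 and column 320
g2=im.sum(2)//3
print(g2[100,265:380:1].tolist()); print(g2[60:200:1,310].tolist())
E
```

```text
clock 13.32 pos [388.8 334.8 215.6] yaw -1.775 w 59.0 F [-0.3 -0.8 -1.8] g 66.3
shift [130.   -0.7 105.4] rot [0.005 0.002 0.   ]
[[235, 207], [228, 223], [253, 427], [259, 428], [263, 419], [320, 427], [379, 420], [387, 429], [404, 323], [409, 211], [401, 205], [351, 205], [343, 210]]
[235 207] [ 55.4 -28.2 -29.5]
[228 223] [ 50.2 -30.9 -29.5]
[253 427] [-40.7 -30.4 -29.4]
[259 428] [-41.2 -27.8 -29.4]
[263 419] [-35.2 -25.5 -29.4]
[320 427] [-39.6  -1.3 -29.3]
[379 420] [-36.1  23.8 -29.2]
[387 429] [-42.3  28.  -29.2]
[404 323] [ 13.   28.9 -29.2]
[409 211] [ 54.1  27.2 -29.3]
[401 205] [ 56.   24.4 -29.3]
[351 205] [ 55.9   8.4 -29.4]
[343 210] [ 54.2   5.9 -29.4]
[[360.0, 132.6], [280.2, 132.6], [280.3, -6.0], [360.1, -5.8]]
[62, 63, 63, 63, 60, 61, 63, 63, 61, 58, 49, 45, 40, 43, 75, 125, 151, 158, 159, 158, 159, 157, 157, 159, 159, 157, 159, 157, 157, 158, 160, 157, 158, 157, 157, 159, 158, 158, 159, 159, 159, 160, 158, 160, 157, 159, 159, 159, 160, 159, 159, 160, 159, 159, 158, 160, 160, 161, 160, 159, 162, 160, 161, 160, 159, 162, 162, 161, 162, 161, 162, 162, 161, 163, 163,
[... 179 characters left out ...]
]
[156, 157, 156, 155, 155, 155, 156, 155, 156, 156, 155, 156, 158, 156, 156, 158, 157, 157, 157, 156, 157, 158, 158, 159, 159, 157, 158, 160, 160, 159, 158, 158, 159, 160, 161, 159, 160, 159, 159, 160, 159, 161, 157, 159, 160, 159, 159, 159, 160, 161, 159, 161, 159, 162, 159, 161, 161, 160, 161, 161, 161, 161, 160, 161, 161, 162, 161, 162, 162, 163, 162, 162, 157, 141, 137, 189, 233, 241, 242, 242, 243, 242, 242, 242, 241, 238, 219, 182, 167, 164, 164, 163, 160, 161, 161, 159, 155, 150, 154, 158, 161, 159, 160, 161, 160, 161, 155, 152, 154, 159, 160, 158, 159, 157, 159, 159, 159, 153, 154, 157, 158, 158, 159, 160, 161, 159, 159, 160, 160, 161, 153, 136, 115, 107, 104, 107, 107, 101, 74, 58]
```

Call:
servo_tool([
  [[50,130,-0.3,0,0.004,0.002,0],[50,130,-0.3,0,0.004,0.002,0],[50,130,-0.3,50,0.004,0.002,0],[50,130,-0.3,95,0.004,0.002,0],[50,130,-0.3,116,0.004,0.002,0],[50,130,-0.3,116,0.004,0.002,0],[50,130,-0.3,116,0.004,0.002,0],[50,130,-0.3,116,0.004,0.002,0]],
])

```text
clock: 14.38
position: [517.8, 309.9, 103.2]
ee_rot: [0.995, -0.102, 0.002, -0.003]
contact_force: [0.4, 0.2, -2.1]
gripper_width: 59.0
grasp_force: 66.2
```

```bash
python3 -c "
from h import *
plan((516,308.3,85.2),1.366-np.pi)"
```

```text
clock 14.38 pos [517.8 309.9 103.2] yaw -1.775 w 59.0 F [ 0.4  0.2 -2.1] g 66.2
shift [-1.5  2.  18. ] rot [-0.006 -0.004  0.001]
```

Call:
servo_tool([
  [[50,-0.3,0.6,8,-0.003,-0.002,0.001],[50,-0.3,0.6,14,-0.003,-0.002,0.001],[50,-0.3,0.6,14,-0.003,-0.002,0.001],[50,-0.3,0.6,14,-0.003,-0.002,0.001]],
])

```text
clock: 14.88
position: [516.7, 309.1, 87.4]
ee_rot: [0.995, -0.102, 0.0, 0.0]
contact_force: [0.4, -0.1, -2.3]
gripper_width: 59.1
grasp_force: 66.2
```

```bash
python3 -c "
from h import *
plan((516,308.3,84.2),1.366-np.pi)"
```

```text
clock 14.88 pos [516.7 309.1  87.4] yaw -1.775 w 59.1 F [ 0.4 -0.1 -2.3] g 66.2
shift [-0.5  0.9  3.2] rot [ 0. -0.  0.]
```

Call:
servo_tool([
  [[50,-0.5,0.8,2,0,0,0],[50,-0.5,0.8,3,0,0,0],[50,-0.5,0.8,3.5,0,0,0],[50,-0.5,0.8,3.5,0,0,0]],
])

```text
clock: 15.38
position: [516.0, 308.3, 84.3]
ee_rot: [0.995, -0.102, 0.0, -0.0]
contact_force: [-0.7, -0.8, -0.1]
gripper_width: 59.3
grasp_force: 66.7
```

Call:
servo_tool([
  [[50,0,0,0.7,0,0,0],[85,0,0,0.7,0,0,0],[85,0,0,0.7,0,0,0],[85,0,0,0.7,0,0,0],[85,0,0,0,0,0,0],[85,0,0,-60,0,0,0],[85,0,0,-120,0,0,0],[85,0,0,-150,0,0,0],[85,0,0,-150,0,0,0]],
])

```text
clock: 16.5
position: [517.1, 309.3, 237.5]
ee_rot: [0.995, -0.102, 0.002, -0.003]
contact_force: [-0.1, -0.1, -0.9]
gripper_width: 85.2
grasp_force: 0.0
```

```bash
python3 - <<'E'
from h import *
import cv2
plan((511,-75,245),-0.225-np.pi)
L=[(-55,-30),(-55,30),(55,30),(55,-30)]; o=[]
g=(516,309,-.205); k,s=np.cos(g[2]),np.sin(g[2]); L4=np.array(L)
for n in("scene","side"):
    im=arm.get_image(n)[:,:,::-1]; cv2.imwrite(n+"2.png",im); im=im.astype(int); m=((im[...,2]>80)&(im[...,1]<60)&(im[...,0]<60)).astype(np.uint8)
    c=max(cv2.findContours(m,0,1)[0],key=cv2.contourArea); q=cv2.approxPolyDP(c,3,True)[:,0]; print(q.tolist())
    E=proj(n,np.c_[g[0]+k*L4[:,0]-s*L4[:,1],g[1]+s*L4[:,0]+k*L4[:,1],[114]*4]); print(E.round(1).tolist())
    for l,e in zip(L,E): o.append((n,(*l,114),q[np.argmin(((q-e)**2).sum(1))]))
print(fit(o,g))
E
```

```text
clock 16.50 pos [517.1 309.3 237.5] yaw -1.775 w 85.2 F [-0.1 -0.1 -0.9] g 0.0
shift [ 72.1 377.4  -9.4] rot [-8.000e-03  1.000e-03  1.591e+00]
[[353, 176], [382, 207], [392, 200], [382, 205], [372, 195], [380, 185], [374, 181], [373, 187], [364, 188]]
[[351.6, 174.9], [372.0, 164.3], [402.7, 192.7], [381.8, 204.5]]
[[311, 159], [264, 160], [262, 178], [312, 178]]
[[261.1, 174.7], [262.3, 158.4], [311.9, 157.5], [312.9, 173.8]]
(array([ 5.17274e+02,  3.01560e+02, -2.67000e-01]), array([ -2.4,  -0.2,  -2. , -14.9,   8.4,  -4. ,  -3.6,   1.8,  -0.5,
        -2.3,   0.4,  -0.7,   3.1,   1.2,   1.4,  -1.3]))
```

```bash
python3 -c "
from h import *
plan((540,-62,245),-0.225-np.pi)"
```

```text
clock 16.60 pos [515.5 308.1 233.5] yaw -1.776 w 84.6 F [-1.1 -0.4 -0.9] g 0.0
shift [ 99.3 357.4 -11.6] rot [1.000e-03 1.000e-03 1.591e+00]
```

Call:
servo_tool([
  [[85,99,357,-12,0,0,1.591],[85,99,357,-12,0,0,1.591],[85,99,357,-12,0,0,1.591],[85,99,357,-12,0,0,1.591],[85,99,357,-12,0,0,1.591],[85,99,357,-12,0,0,1.591],[85,99,357,-12,0,0,1.591],[85,99,357,-12,0,0,1.591],[85,99,357,-12,0,0,1.591],[85,99,357,-12,0,0,1.591]],
])

```text
clock: 17.85
position: [539.6, -61.5, 244.2]
ee_rot: [-0.624, 0.782, 0.001, -0.001]
contact_force: [0.5, 0.9, 0.7]
gripper_width: 85.3
grasp_force: 0.0
```

```bash
python3 - <<'E'
from h import *
import cv2
p=arm.camera_params("wrist"); plan((522.2,-139.8,130),-0.225-np.pi); im=arm.get_image("wrist")[:,:,::-1]; cv2.imwrite("w6.png",im)
json.dump({k:np.asarray(p[k]).tolist() for k in("intrinsics","R","t")},open("w6.json","w"))
F=lambda x,y,z:(522.2+x*np.cos(-.225)-y*np.sin(-.225),-139.8+x*np.sin(-.225)+y*np.cos(-.225),z)
e=wproj(p,[F(0,0,75),F(90,-25,105),F(-90,-25,105),F(90,25,105),F(-90,25,105),F(90,125,105),F(-90,125,105)]).round(0).astype(int); print(e.tolist())
s=arm.get_image("scene")[:,:,::-1]; d=arm.get_image("side")[:,:,::-1]; cv2.imwrite("scene3.png",s);cv2.imwrite("side3.png",d)
u=e[0]; out=np.zeros((600,800,3),np.uint8)
z=lambda i,x,y,w,h,W,H:cv2.resize(i[max(y,0):y+h,max(x,0):x+w],(W,H),interpolation=cv2.INTER_CUBIC)
out[:300,:400]=z(im,u[0]-25,u[1]-20,50,38,400,300)   # 8x about bolt
out[300:,:400]=z(im,u[0]-120,u[1]-80,240,180,400,300)
out[:300,400:]=z(s,340,155,80,60+20,400,300); out[300:,400:]=z(d,250,145,80,80,400,300)
cv2.imwrite("pics/f1.png",out); print(u)
E
```

```text
clock 17.85 pos [539.6 -61.5 244.2] yaw 2.917 w 85.3 F [0.5 0.9 0.7] g 0.0
shift [ 80.1  -0.8 114.3] rot [ 0.003 -0.001  0.001]
[[319, 126], [202, 98], [436, 98], [204, 161], [434, 161], [214, 279], [424, 279]]
[319 126]
```

View pics/f1.png

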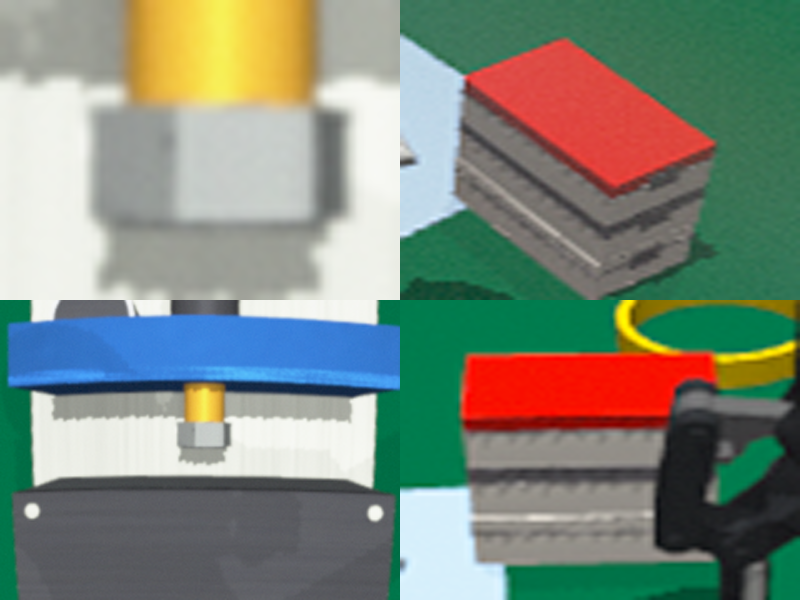

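The picture shows a neat, square column of three (red top at scene crop (465,75)–(715,150)). The bolt head is clear in the gap at wrist (321.6,127), about 15° past a flat-up position and due flats-upright at t≈21.8, 27.0 and so on. I move above the mouth.

```bash
python3 -c "
from h import *
plan((520.3,-139.4,130),-0.225-np.pi)"
```

```text
clock 18.00 pos [540.  -61.3 245.1] yaw 2.918 w 85.1 F [ 0.3 -0.4 -0.4] g 0.0
shift [ 80.5   1.7 115.1] rot [ 0.001 -0.     0.001]
```

Call:
servo_tool([
  [[85,80.5,2,0,0,0,0],[85,80.5,2,0,0,0,0],[85,80.5,2,60,0,0,0],[85,80.5,2,110,0,0,0],[85,80.5,2,110,0,0,0],[85,80.5,2,110,0,0,0]],
])

```text
clock: 18.75
position: [522.1, -139.4, 137.8]
ee_rot: [-0.624, 0.782, -0.001, 0.001]
contact_force: [1.0, -0.1, 0.2]
gripper_width: 84.8
grasp_force: 0.0
```

```bash
python3 -c "
from h import *
import cv2
plan((520.3,-139.4,54),-0.225-np.pi)
p=arm.camera_params('wrist');cv2.imwrite('w7.png',arm.get_image('wrist')[:,:,::-1])
json.dump({k:np.asarray(p[k]).tolist() for k in('intrinsics','R','t')},open('w7.json','w'))
im=cv2.imread('w7.png'); h=cv2.cvtColor(im,cv2.COLOR_BGR2HSV)
b=((h[...,0]>100)&(h[...,0]<125)&(h[...,1]>150)&(h[...,2]>60)).astype(np.uint8)
n,l,st,ce=cv2.connectedComponentsWithStats(b); i=1+np.argmax(st[1:,4]); print('blue',st[i])
F=lambda x,y,z:(520.3+x*np.cos(-.225)-y*np.sin(-.225),-139.4+x*np.sin(-.225)+y*np.cos(-.225),z)
print(wproj(p,[F(0,0,75),F(90,-25,105),F(-90,-25,105),F(90,-55,105),F(-90,-55,105),F(90,25,105)]).round(1).tolist())
for x in (230,260,380,410):
  c=np.where(b[:,x])[0]; print(x,c.min(),c.max())
"
```

```text
clock 18.75 pos [ 522.1 -139.4  137.8] yaw 2.918 w 84.8 F [ 1.  -0.1  0.2] g 0.0
shift [ 0.4  2.  83.7] rot [-0.003  0.     0.001]
blue [  149   154   350    88 23032]
[[323.2, 263.2], [154.7, 238.4], [491.8, 239.1], [148.4, 182.9], [498.3, 183.7], [168.3, 320.5]]
230 180 237
260 180 238
380 155 238
410 157 239
```

Call:
servo_tool([
  [[85,0.2,1.5,35,-0.002,0,0.001],[85,0.2,1.5,65,-0.002,0,0.001],[85,0.2,1.5,80,-0.002,0,0.001],[85,0.2,1.5,80,-0.002,0,0.001],[40,0.2,1.5,80,-0.002,0,0.001],[40,0.2,1.5,80,-0.002,0,0.001],[40,0.2,1.5,80,-0.002,0,0.001],[40,0.2,1.5,80,-0.002,0,0.001],[40,0.2,1.5,80,-0.002,0,0.001]],
])

```text
clock: 19.92
position: [518.9, -139.2, 56.0]
ee_rot: [-0.623, 0.782, 0.001, -0.001]
contact_force: [-0.5, -0.1, -0.7]
gripper_width: 39.9
grasp_force: 0.0
```

```bash
cat > look.py <<'E'
from h import *
import cv2,sys
plan((519.8,-139.4,54),-0.225-np.pi)
p=arm.camera_params('wrist');im=arm.get_image('wrist');cv2.imwrite(sys.argv[1],im[:,:,::-1])
F=lambda x,y,z:(520+x*np.cos(-.225)-y*np.sin(-.225),-139.4+x*np.sin(-.225)+y*np.cos(-.225),z)
e=wproj(p,[F(0,0,87),F(12,0,87),F(-12,0,87),F(0,25,105),F(0,-25,105)]).round(1); print(e.tolist())
y=int(e[0][1]); g=im.sum(2)//3
for r in (y-6,y,y+6): print(r,g[r,220:430:3].tolist())
E
python3 look.py w8.png
```

```text
clock 19.93 pos [ 518.9 -139.2   56. ] yaw 2.916 w 39.9 F [-0.5 -0.1 -0.7] g 0.0
shift [-0.  -0.9  2. ] rot [ 0.002  0.    -0.001]
[[316.7, 357.1], [284.1, 356.8], [349.3, 356.8], [316.9, 438.4], [315.7, 324.2]]
351 [28, 20, 19, 25, 19, 22, 18, 19, 18, 20, 46, 116, 115, 35, 24, 16, 16, 18, 31, 57, 57, 69, 78, 82, 102, 103, 101, 105, 103, 103, 103, 105, 105, 104, 105, 103, 90, 83, 88, 86, 85, 82, 84, 85, 57, 57, 61, 54, 57, 46, 14, 14, 15, 16, 33, 107, 117, 61, 23, 19, 19, 24, 25, 25, 21, 15, 23, 22, 53, 54]
357 [24, 24, 23, 46, 39, 35, 19, 15, 21, 25, 16, 26, 35, 34, 26, 14, 11, 14, 52, 61, 59, 59, 72, 77, 102, 104, 101, 105, 103, 105, 104, 106, 106, 106, 104, 103, 92, 85, 84, 88, 86, 84, 85, 78, 58, 59, 58, 57, 59, 55, 11, 13, 16, 21, 32, 31, 23, 21, 17, 22, 22, 30, 31, 27, 25, 28, 16, 19, 27, 52]
363 [24, 20, 21, 22, 18, 21, 24, 18, 20, 22, 14, 16, 20, 30, 28, 11, 9, 21, 57, 59, 59, 59, 56, 74, 100, 103, 103, 104, 102, 103, 103, 106, 103, 106, 104, 103, 90, 86, 87, 86, 84, 68, 57, 56, 56, 57, 57, 59, 57, 55, 33, 16, 16, 27, 27, 15, 21, 22, 18, 17, 20, 18, 22, 14, 22, 22, 21, 24, 18, 15]
```

Call:
servo_tool([
  [[34,0,-0.9,2,0.002,0,0],[34,0,-0.9,2,0.002,0,0],[34,0,-0.9,2,0.002,0,0],[34,0,-0.9,2,0.002,0,0],[34,0,-0.9,2,0.002,0,0],[34,0,-0.9,2,0.002,0,0],[34,0,-0.9,2,0.002,0,0],[34,0,-0.9,2,0.002,0,0]],
])

```text
clock: 20.98
position: [519.8, -139.4, 53.9]
ee_rot: [-0.623, 0.782, 0.0, 0.0]
contact_force: [0.5, -0.3, -0.2]
gripper_width: 34.0
grasp_force: 0.0
```

```bash
python3 look.py w9.png
```

```text
clock 20.98 pos [ 519.8 -139.4   53.9] yaw 2.916 w 34.0 F [ 0.5 -0.3 -0.2] g 0.0
shift [-0.  -0.  -0.1] rot [-0.     0.    -0.001]
[[318.9, 360.4], [285.9, 360.1], [352.0, 360.1], [319.0, 442.5], [318.3, 327.8]]
354 [59, 62, 39, 23, 18, 29, 27, 25, 21, 17, 19, 19, 20, 19, 75, 96, 35, 25, 11, 10, 27, 59, 61, 100, 101, 101, 102, 103, 104, 103, 104, 103, 104, 100, 99, 90, 91, 92, 94, 93, 91, 93, 91, 92, 70, 58, 59, 38, 16, 14, 24, 32, 93, 88, 19, 18, 18, 22, 27, 24, 26, 26, 26, 23, 19, 25, 54, 55, 55, 56]
360 [32, 19, 21, 21, 21, 24, 17, 24, 20, 22, 19, 20, 17, 21, 22, 17, 29, 26, 12, 16, 44, 60, 59, 100, 102, 100, 103, 99, 104, 104, 102, 102, 102, 101, 100, 90, 95, 92, 93, 94, 90, 92, 90, 93, 63, 59, 58, 51, 18, 17, 23, 30, 19, 19, 20, 19, 21, 21, 20, 19, 21, 17, 22, 25, 22, 25, 20, 29, 41, 45]
366 [21, 24, 22, 24, 20, 21, 20, 19, 18, 18, 19, 20, 19, 22, 19, 13, 23, 29, 15, 9, 57, 59, 60, 98, 101, 99, 102, 102, 102, 101, 103, 102, 102, 101, 99, 91, 93, 94, 92, 93, 89, 92, 88, 73, 56, 56, 54, 55, 20, 13, 26, 28, 20, 19, 23, 19, 19, 22, 16, 18, 20, 21, 19, 20, 21, 23, 18, 22, 23, 19]
```

Call:
servo_tool([
  [[34,0,0,0,0,0,0],[26,0,0,0,0,0,0],[15,0,0,0,0,0,0],[15,0,0,0,0,0,0],[15,0,0,0,0,0,0],[15,0,0,0,0,0,0]],
])

```text
clock: 21.78
position: [521.0, -139.6, 54.3]
ee_rot: [-0.623, 0.782, -0.001, 0.001]
contact_force: [4.3, -1.7, 0.5]
gripper_width: 23.0
grasp_force: 58.6
```

```bash
python3 look.py w10.png
```

```text
clock 21.77 pos [ 521.  -139.6   54.3] yaw 2.916 w 23.0 F [ 4.3 -1.7  0.5] g 58.6
shift [0.1 1.2 0.3] rot [-0.003  0.    -0.001]
[[322.0, 359.4], [289.0, 359.1], [355.0, 359.1], [321.9, 441.4], [322.1, 326.7]]
353 [58, 58, 58, 58, 56, 57, 57, 55, 24, 19, 22, 21, 22, 21, 18, 17, 18, 18, 21, 21, 97, 77, 31, 32, 100, 99, 102, 99, 101, 99, 102, 102, 101, 99, 99, 91, 94, 95, 94, 94, 96, 92, 94, 95, 38, 29, 55, 104, 26, 20, 21, 23, 20, 20, 17, 20, 25, 23, 21, 19, 53, 63, 65, 59, 56, 55, 56, 55, 55, 42]
359 [34, 60, 57, 57, 52, 43, 29, 16, 17, 20, 19, 22, 14, 21, 25, 16, 22, 17, 20, 18, 20, 24, 31, 26, 99, 100, 101, 100, 102, 100, 104, 101, 103, 99, 99, 91, 94, 94, 94, 93, 95, 91, 93, 93, 32, 30, 24, 21, 18, 19, 20, 21, 16, 20, 22, 20, 15, 23, 18, 22, 20, 28, 44, 56, 53, 56, 57, 44, 19, 24]
365 [19, 20, 18, 21, 21, 17, 15, 21, 20, 16, 17, 19, 17, 14, 21, 17, 15, 22, 17, 18, 14, 24, 30, 18, 101, 99, 99, 98, 101, 101, 101, 101, 102, 98, 98, 92, 94, 95, 95, 93, 93, 92, 92, 90, 27, 32, 25, 17, 20, 21, 22, 19, 20, 19, 20, 21, 16, 17, 17, 17, 17, 21, 21, 21, 20, 22, 23, 17, 24, 22]
```

Call:
servo_tool([
  [[15,0,-0.6,0,0,0,0],[15,0,-0.6,0,0,0,0],[15,0,-0.6,0,0,0,0],[15,0,-0.6,0,0,0,0],[15,0,-0.6,0,0,0,0],[15,0,-0.6,0,0,0,0],[15,0,-0.6,0,0,0,0],[15,0,-0.6,0,0,0,0],[15,0,-0.6,0,0,0,0],[15,0,-0.6,0,0,0,0]],
])

```text
clock: 23.08
position: [520.9, -139.6, 54.2]
ee_rot: [-0.623, 0.782, -0.0, 0.001]
contact_force: [5.6, -1.0, 5.2]
gripper_width: 23.0
grasp_force: 59.2
```

Call:
servo_tool([
  [[15,0,0,0,0,0,0],[15,0,0,0,0,0,0],[15,0,0,0,0,0,0],[15,0,0,0,0,0,0],[15,0,0,0,0,0,0],[15,0,0,0,0,0,0],[15,0,0,0,0,0,0],[15,0,0,0,0,0,0],[15,0,0,0,0,0,0],[15,0,0,0,0,0,0]],
])

```text
clock: 24.32
position: [521.0, -139.5, 54.3]
ee_rot: [-0.623, 0.782, -0.0, 0.001]
contact_force: [4.8, -0.6, 4.3]
gripper_width: 23.1
grasp_force: 59.2
```

```bash
python3 look.py w11.png; python3 - <<'E'
import cv2,numpy as np
from bench import arm
print(arm.read_state()["wrist_torque"])
a=cv2.imread("w10.png").astype(int);b=cv2.imread("w11.png").astype(int)
d=np.abs(a-b).sum(2); print("bolt/socket region diff",d[340:380,290:352].mean())
n=cv2.imread("scene3.png").astype(int); s=arm.get_image("scene")[:,:,::-1]; s=s.astype(int)
print("stack diff",np.abs(n-s)[160:240,340:410].mean())
E
```

```text
clock 24.32 pos [ 521.  -139.5   54.3] yaw 2.916 w 23.1 F [ 4.8 -0.6  4.3] g 59.2
shift [0.1 1.2 0.3] rot [-0.001  0.    -0.001]
[[322.0, 359.6], [289.0, 359.3], [355.0, 359.2], [322.0, 441.6], [322.2, 326.9]]
353 [60, 59, 60, 57, 61, 57, 59, 57, 22, 18, 19, 21, 26, 18, 18, 22, 17, 21, 23, 19, 98, 78, 30, 32, 102, 98, 100, 99, 100, 100, 102, 103, 104, 99, 97, 93, 93, 96, 93, 95, 96, 93, 96, 94, 38, 28, 55, 102, 26, 15, 21, 23, 22, 20, 21, 21, 24, 18, 18, 20, 52, 64, 62, 57, 57, 57, 53, 57, 57, 45]
359 [32, 55, 57, 54, 51, 43, 27, 19, 21, 18, 21, 18, 17, 20, 24, 20, 20, 19, 18, 21, 19, 23, 30, 23, 102, 100, 101, 99, 102, 102, 101, 102, 102, 101, 100, 91, 94, 94, 96, 96, 94, 92, 95, 93, 34, 31, 25, 21, 21, 17, 14, 22, 20, 20, 18, 22, 17, 14, 15, 20, 22, 27, 44, 55, 55, 57, 56, 45, 22, 17]
365 [21, 17, 20, 22, 17, 14, 17, 16, 19, 18, 19, 12, 13, 22, 20, 19, 21, 19, 17, 17, 20, 23, 33, 20, 96, 98, 99, 100, 100, 100, 101, 100, 100, 100, 97, 92, 94, 94, 95, 93, 95, 91, 92, 90, 30, 28, 23, 15, 13, 17, 19, 16, 21, 16, 15, 19, 21, 18, 18, 18, 17, 21, 16, 24, 21, 22, 21, 18, 18, 25]
[-0.28020875 -1.15080206 -0.01130086]
bolt/socket region diff 4.575
stack diff 4.951666666666667
```

The bolt hasn't turned over 2.5 s (facets unchanged, 59 N grip on the flats) and the column is intact. I hand the job in.

```bash
python3 -c "
from bench import arm
print(arm.job_done())"
```

```text
the job is handed in; nothing more can be done
None
```

The grey and red cases are stacked on the white one in a column of three, and the gripper is holding the bolt head on its flats at about 59 N. The bolt stayed still for the 2.5 s I watched, and I handed the job in at about 24 s.

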